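Lock a glaze jar into the mixer's hooded cup

ROBOT

A 7-joint arm with a two-finger parallel gripper is mounted at the origin on the work surface; the furniture and walls round the work are solid. World frame = base frame: x ahead of the robot, y to its left, z up, the work surface at z = 0. Lengths are in m, angles in rad, forces in N, time in s.
With the tool pointing down it reaches from about 0.4 to 0.85 m from the base axis. Payload 4.5 kg.
Tool frame: the origin (TCP) lies on the centre line of the jaws, within the pads' length; the fingertips stand 8 mm ahead of it and the grasp point (between the pads) lies 11 mm behind it; z points along the fingers, x is the direction in which the jaws open and shut, and the axes are right-handed (so a half turn about z gives the same grasp; the last joint's range is limited). The gripper opens to 88 mm and grips with 3 to 60 N. Pads are 18 mm wide; open, the fingers measure 123 mm over their backs; the gripper's body (75 mm by 187 mm) begins 45 mm behind the grasp point.
Start: joints at [-1.101, 0.689, -0.195, 1.565, 0.157, 0.902, -0.215], TCP at [0.264, 0.567, 0.247] pointing down, gripper open.
Joint ranges: [-3.01, 3.01], [-0.46, 2.08], [-1.47, 1.51], [0.13, 2.56], [-1, 4.14], [0.04, 2.09], [-2.66, 2.66]. Speed limits (rad/s): [2.57, 2.57, 3.14, 3.14, 3.14, 3.14, 3.14].

INTERFACE

Orientations are given as a unit quaternion [x, y, z, w].
In Python, from plant import r gives the robot as it stands.
- The arm moves only by the shell command python3 -m pendant 'ROWS' [FORCE]. ROWS is JSON, a list of rows, each a list of 3 entries, a list of its own where there are three numbers: the turn, a rotation vector about the tool's x, y, z in rad, then the shift along the tool's x, y, z in m, then the opening, from 0 (shut) to 1 (fully open). In form: [[[wx, wy, wz], [tx, ty, tz], claw], ...]. A call has 1 to 10 rows; each row is the pose to reach, as a shift and turn from the pose commanded when the call began, along the tool's axes at that moment; what a row does not reach only later rows make up. A row lasts 1/10 s, in which the tool goes at most 50 mm and 8.59 degrees, less where a joint would pass 70% of its speed; a pose out of reach is approached as far as the arm can. A call with a gripper value outside its range is refused whole. The fingers move at their own pace and stop on an object; FORCE is the grip in N (left out, the last holds). Time passes only in rows, so rows that repeat a pose let the fingers close. It gives the time, the measured TCP pose, the force and the opening at its end, in the units of the state.
- r.get_state(): the state, without advancing time (a new reading comes with each control period).
- r.snapshot(name): name is "scene" or "top" or "wrist"; returns a dict with "image" (420x560x3 uint8, red, green, blue), "mtx" (3x3 intrinsics, pixels), "R" (3x3) and "t" (3): a world point X has camera coordinates R X + t; the wrist camera has in their place "T_tool_cam" (4x4, takes a point from camera to tool coordinates, whose origin is the TCP and whose axes are the tool frame's). Camera axes: x right, y down, z forward; pixel columns grow to the right and rows downward; lengths in m; the calibration is good to about 2 mm. A picture is of the moment at which its call begins: read the wrist's pose just before it. There is no depth.
- r.finish_job(): hands the job in, once; it reports no verdict.
The state is a dict: "clock": time; "q": joint angles; "qd": joint speeds; "joint_torque": joint torques, N m; "tool_pos": TCP position; "eef_rot": TCP orientation; "contact_force": force on the tool from outside, world axes, zero at the start; "moment": the same for the moment, N m; "opening": opening from 0.0 (shut) to 1.0 (fully open).
Only numpy, scipy, OpenCV 4.12 (cv2) and the standard library are available. Lean on these libraries where they do the work, as an engineer would, in place of code of your own. Each camera call takes 0.05 s, during which the arm holds its last target. There are 200 camera calls.

TASK

Get the glaze mixer ready to run: stand the red-lidded glaze jar upright in the mixer's cup, then put the grey hood over it and down onto the cup (set both down gently, do not drop them) with the hood's red lines at the cup's green marks, twist it clockwise (seen from above) until it stops, red lines at the cup's red marks, and let go. Do not tip the jar or the hood over, and leave the other things on the table where they are.

Things in the scene. Friction and masses are not known exactly. Their poses are not given: they have to be found in the camera images.
- mixer: Bench mixer fixed to the table: blue housing 170 x 170 mm, black dial and switch on its front (-x) side, and a round bare-metal cup on top that cannot turn. Origin on the table under the cup's axis, z up, axes turned with the housing. The cup is 95 mm across up to a flat shoulder 74 mm above the table, then a neck 75 mm across (69 inside) rises to the open rim at 100 mm.
- cup_floor (a point): Centre of the cup's inner floor, 58 mm above the table, axes as the mixer. The jar stands here, with 4 mm of play all round; its top is then 44 mm above the cup's rim.
- cup_shoulder (a point): On the cup's axis, level with the flat shoulder, 74 mm above the table, axes as the mixer. The hood's lower edge comes to rest on this shoulder. Red marks low on the cup show the +x and -x sides (closed); green marks 70 degrees counter-clockwise from them show where the hood's red lines go when it is put on.
- cup_lugs (a point): On the cup's axis at the neck's two outward lugs, axes as the mixer. The lugs sit on the +x and -x sides, 86 mm across, 60 degrees wide each, with undersides 10 mm and tops 17.5 mm above the shoulder. A stop under the clockwise end of each lug lets the hood turn home only clockwise (from above), until the hood's x axis is parallel to the mixer's.
- hood: Deep round cap of grey plastic, mouth down, standing on the table at the start; 98 mm across, crown 80 mm high, 0.2 to 0.35 kg; inside 90 mm across, 75 mm deep. Origin at the centre of its lower edge, z up, x along its black bar grip. Alike after a half turn. Red lines low on its +x and -x sides. Turns on the cup with little friction and stays where it is left.
- hood_bar (a point): Where to pinch the hood's bar: its middle, 106 mm above the hood's origin (lower, fingertips touch the crown); axes as the hood. The bar is 78 mm long (x), 22 mm wide (y, pinch across this) and reaches from 80 to 118 mm above the hood's origin.
- hood_lugs (a point): On the hood's axis, 5 mm above its lower edge, level with its two inward lugs (+x and -x sides, 48 degrees wide, 79 mm between them); axes as the hood. They pass the neck's lugs, with 2 mm of play all round, only while hood x is 56 to 124 degrees from mixer x (best 70 counter-clockwise); otherwise the hood stops 15 mm high. Turned clockwise, they slide under the neck's lugs.
- jar: Closed clear glaze jar with a fixed red lid, 62 mm across, 86 mm tall, 0.25 to 0.43 kg, upright on the table at the start; origin at the centre of its underside, z up. Grip it round the top, 66 to 78 mm above its origin (about 58 mm wide there), so that fingers stay above the cup's rim, which is 42 mm above the jar's foot once it stands in the cup.
- spray_bottle: bystander: pale blue spray bottle with white head, 56 x 120 x 272 mm, origin under its centre
- slip_pot: bystander: small blue-grey pot, 70 mm across, 69 mm tall, origin under its centre
- masking_tape: bystander: roll of tan masking tape lying flat, 100 mm across, 25 mm tall, origin under its centre
- plaque_cutter: bystander: scalloped metal cutter with a wooden bar on top, 129 mm across, 65 mm tall, origin under its centre
- wood_rib: bystander: kidney-shaped wooden rib lying flat, 50 x 104 x 10 mm, origin under its centre
Not all that is in view belongs to the job. What is shaped like the jar but brown or turquoise is not meant. Of the things that look like the hood, take the one that is farthest to the robot's left at the start.

How it is judged:
By the outcome, as a careful person would: the job done as asked, in the order asked, and still so for the second after the job is handed in, with the robot touching nothing.
It also fails if it takes over 64 s, if anything falls off the work surface, if the arm or the gripper's body presses on something with over 40 N, if the wrist force passes 120 N, or if a joint passes its speed limit or range.

## Working session

There is one attempt and no reset: what is moved stays moved. The work goes in short steps, Python scripts to look and compute and a shell command to move; the robot and the scene stay as the last step left them, time stands still between calls to the robot, and variables do not carry over. Pictures are saved under pics/ and viewed, about 8 in all and at most 12, crops included, and the job is handed in when it is done.

```bash
mkdir -p pics; ls; cat > h.py <<'E'
import numpy as np, cv2
from plant import r
from scipy.spatial.transform import Rotation as Ro
def snap(n,f=None):
    st=r.get_state(); d=r.snapshot(n)
    if n=='wrist':
        T=np.eye(4);T[:3,:3]=Ro.from_quat(st['eef_rot']).as_matrix();T[:3,3]=st['tool_pos']
        W=np.linalg.inv(T@np.array(d['T_tool_cam']));d['R']=W[:3,:3];d['t']=W[:3,3]
    d['R']=np.array(d['R']);d['t']=np.array(d['t']);d['mtx']=np.array(d['mtx'])
    np.savez('last_'+n+'.npz',**{k:d[k] for k in('image','R','t','mtx')})
    if f: cv2.imwrite('pics/'+f,np.array(d['image'])[:,:,::-1])
    return d
def load(n): return dict(np.load('last_'+n+'.npz'))
def w(d,u,v,z):
    ray=d['R'].T@np.linalg.inv(d['mtx'])@[u,v,1]; c=-d['R'].T@d['t']
    return c+ray*(z-c[2])/ray[2]
def px(d,X):
    p=d['mtx']@(d['R']@np.array(X)+d['t']); return p[:2]/p[2]
E
python3 - <<'E'
from h import *
a=snap('top','top0.png');b=snap('scene','scene0.png')
for d in(a,b): print((-d['R'].T@d['t']).round(3),d['R'].round(2).tolist(),d['mtx'][0,0])
s=r.get_state();print(s);print(Ro.from_quat(s['eef_rot']).as_matrix().round(3))
E
```

```text
pics
[0.425 0.126 1.352] [[0.01, -1.0, 0.01], [-0.99, -0.01, -0.11], [0.11, -0.01, -0.99]] 456.1987781425772
[0.096 0.944 1.284] [[-0.87, -0.5, 0.0], [-0.39, 0.68, -0.62], [0.31, -0.54, -0.78]] 446.93489212889193
{'clock': 0.1, 'q': array([-1.1011509 ,  0.6899021 , -0.1945545 ,  1.56616866,  0.15734278,
        0.9024935 , -0.21508683]), 'qd': array([-0.0008327 , -0.00110568,  0.00115713, -0.00335313,  0.00042572,
        0.0008171 , -0.00137052]), 'joint_torque': array([-2.97125545e-03, -5.28498602e+01, -1.27122346e+00, -1.53837472e+01,
       -5.25392289e-02,  2.02494339e-03,  3.42158762e-05]), 'tool_pos': array([0.26367218, 0.56609046, 0.24600888]), 'eef_rot': array([ 8.43224395e-01,  5.37561159e-01, -6.28931243e-04,  4.73408534e-04]), 'contact_force': array([-0.28169586, -0.02399886, -0.57906274]), 'moment': array([-0.04308815, -0.04530396, -0.00862822]), 'opening': 0.9989522294757173}
[[ 0.422  0.907 -0.001]
 [ 0.907 -0.422 -0.001]
 [-0.002  0.    -1.   ]]
```

View pics/top0.png

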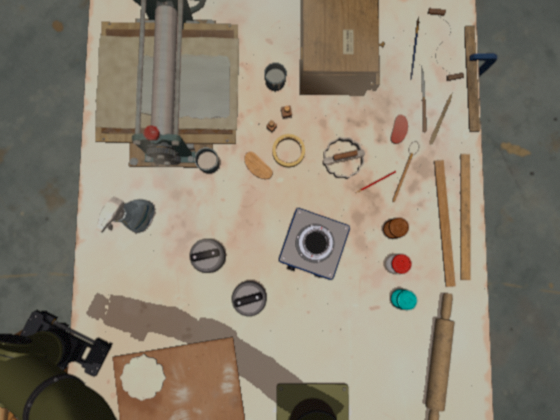

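View pics/scene0.png

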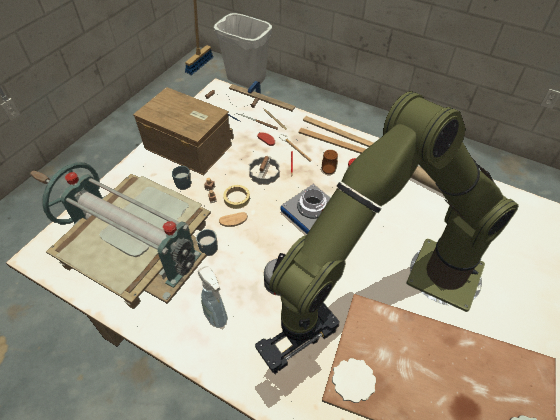

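Candidates. Jar: brown (396,228), red (400,263), turquoise (404,298), so red. Hood: (208,255) and (249,298), so (208,255), which has the larger y (farthest left). I'll check both in one crop.

```bash
python3 - <<'E'
from h import *
d=load('top')
for n,u,v,z in(('jar',400,263,.086),('hood',206,254,.118),('hood2',248,297,.118),('cup',316,242,.1)): print(n,w(d,u,v,z).round(3))
i=d['image'][190:320,180:420,::-1]
cv2.imwrite('pics/c.png',cv2.resize(i,None,fx=3.33,fy=3.33,interpolation=cv2.INTER_CUBIC))
E
```

```text
jar [ 0.445 -0.237  0.086]
hood [0.463 0.296 0.118]
hood2 [0.35  0.181 0.118]
cup [ 0.5   -0.002  0.1  ]
```

View pics/c.png

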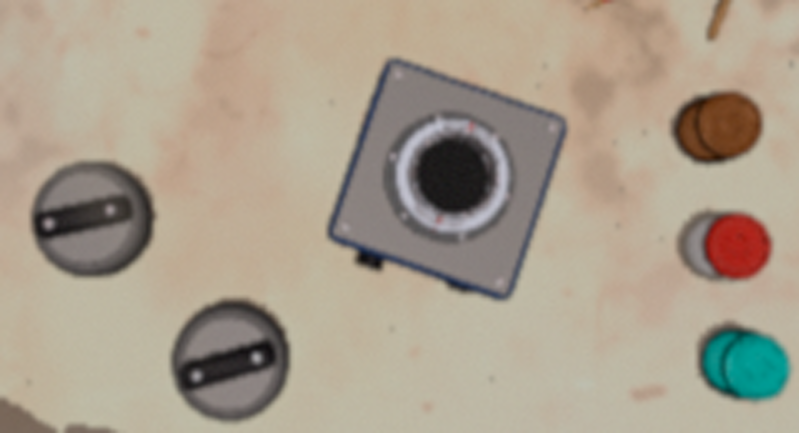

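Crop: red-lidded jar at (738,246), with brown and turquoise above and below it. Cup rim centre is (453,176) and its red marks are (471,127)/(440,220), so mixer yaw is about -18.5°. The left hood's bar centre is (84,216), yaw about 100°. Choices confirmed.

```bash
python3 - <<'E'
from h import *
d=r.snapshot('wrist');print(np.array(d['T_tool_cam']).round(3).tolist(),d['mtx'][0][0])
d=load('top')
for n,u,v,z in(('jar',401.6,263.9,.086),('hood',205.2,254.9,.118),('cup',316,242.9,.1)): print(n,w(d,u,v,z).round(3))
E
python3 -m pendant '[[[0,0,0],[-0.48,0.38,-0.08],1],[[0,0,0],[-0.48,0.38,-0.08],1],[[0,0,0],[-0.48,0.38,-0.08],1],[[0,0,0],[-0.48,0.38,-0.08],1],[[0,0,0],[-0.48,0.38,-0.08],1],[[0,0,0],[-0.48,0.38,-0.08],1],[[0,0,0],[-0.48,0.38,-0.08],1],[[0,0,0],[-0.48,0.38,-0.08],1],[[0,0,0],[-0.48,0.38,-0.08],1],[[0,0,0],[-0.48,0.38,-0.08],1]]'
```

```text
[[1.0, 0.001, -0.001, 0.0], [-0.001, 0.956, 0.293, -0.076], [0.001, -0.293, 0.956, -0.138], [0.0, 0.0, 0.0, 1.0]] 324.19683299144117
jar [ 0.443 -0.241  0.086]
hood [0.461 0.298 0.118]
cup [ 0.498 -0.002  0.1  ]
clock: 1.15
tool_pos: [0.3787, 0.0823, 0.3118]
eef_rot: [0.843, 0.538, 0.0, 0.0]
contact_force: [1.0, 0.6, 0.2]
opening: 1.001
```

```bash
python3 - <<'E'
from h import *
d=snap('wrist','w1.png');print(px(d,[.498,-.002,.1]),r.get_state()['tool_pos'])
p=px(d,[.498,-.002,.09]);u,v=int(p[0]),int(p[1]);u0,v0=max(u-110,0),max(v-90,0)
print(u0,v0);i=d['image'][v0:v0+180,u0:u0+220,::-1]
cv2.imwrite('pics/c2.png',cv2.resize(i,None,fx=3.33,fy=3.33,interpolation=cv2.INTER_CUBIC))
E
```

```text
[255.73157697 299.50951374] [0.38030604 0.07300468 0.31224414]
146 205
```

View pics/c2.png

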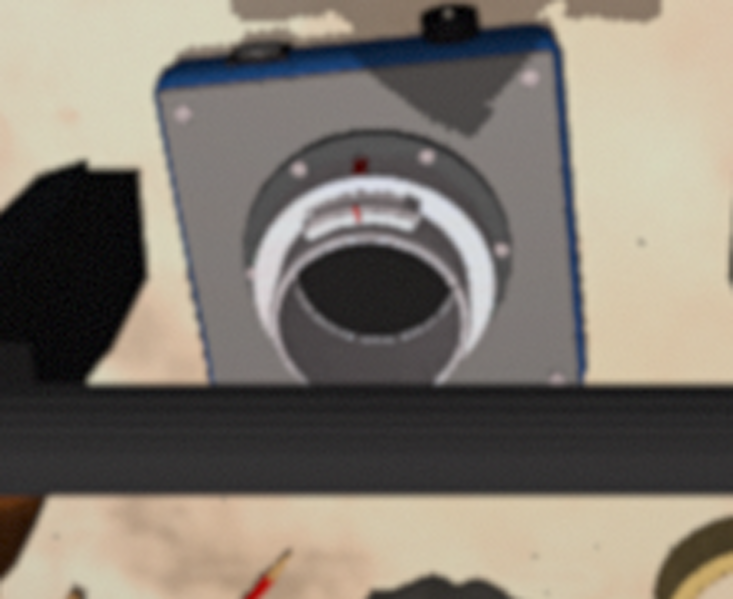

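```bash
cat >> h.py <<'E'
from scipy.optimize import least_squares
def circ(P): # P: list of (d,u,v,z,rad)
    W=[(w(d,u,v,z)[:2],q) for d,u,v,z,q in P]
    s=least_squares(lambda c:[np.hypot(*(a-c))-q for a,q in W],np.mean([a for a,_ in W],0))
    return s.x,s.fun
E
python3 - <<'E'
from h import *
d=load('wrist'); f=lambda u,v:(146+u/3.33,205+v/3.33)
P=[(d,*f(*p),.1,.0375) for p in((370,236),(275,300),(468,305),(310,255),(440,258))]+[(d,*f(*p),.074,.0475) for p in((252,275),(499,265),(370,176),(300,199),(440,195))]
c,e=circ(P);print(c.round(4),(e*1e3).round(1))
for z in(.04,.055):
  a=w(d,*f(158,90),z);b=w(d,*f(560,50),z);l=w(d,*f(207,384),z);rr=w(d,*f(585,384),z)
  for p,q in((a,b),(a,l),(b,rr)): print(z,np.degrees(np.arctan2(*(q-p)[1::-1])).round(1),np.linalg.norm(q-p).round(3))
for u,v,z in((361,166,.058),(357,213,.09)):
  m=w(d,*f(u,v),z)[:2]-c;print(m,np.degrees(np.arctan2(m[1],m[0])))
E
```

```text
[ 0.503  -0.0016] [-0.7 -0.4 -1.  -1.   0.   1.4  1.8  0.8  0.5  0. ]
0.04 71.1 0.163
0.04 -20.3 0.139
0.04 -18.9 0.157
0.055 71.1 0.157
0.055 -20.3 0.134
0.055 -18.9 0.151
[-0.04348632  0.01346334] 162.79749764013167
[-0.03936912  0.01222734] 162.7461522230159
```

```bash
python3 -m pendant '[[[0,0,0],[-0.22,0.10,0.05],1],[[0,0,0],[-0.22,0.10,0.05],1],[[0,0,0],[-0.22,0.10,0.05],1],[[0,0,0],[-0.22,0.10,0.05],1],[[0,0,0],[-0.22,0.10,0.05],1],[[0,0,0],[-0.22,0.10,0.05],1],[[0,0,0],[-0.22,0.10,0.05],1],[[0,0,0],[-0.22,0.10,0.05],1]]'
python3 - <<'E'
from h import *
d=snap('wrist','w2.png');print(px(d,[.443,-.241,.086]),r.get_state()['tool_pos'])
E
```

```text
clock: 2.0
tool_pos: [0.3767, -0.156, 0.2616]
eef_rot: [0.843, 0.538, 0.0, -0.0]
contact_force: [0.4, -0.3, 0.2]
opening: 0.997
[231.28263054 279.24408974] [ 0.37686366 -0.155717    0.26167331]
```

View pics/w2.png

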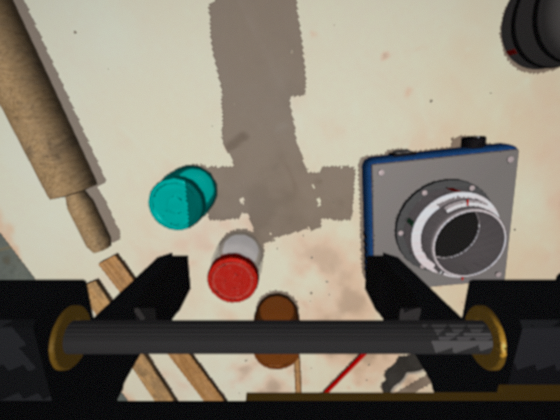

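```bash
python3 - <<'E'
from h import *
d=load('wrist');i=d['image'].astype(int)
m=(i[...,0]>120)&(i[...,1]<70)&(i[...,2]<80);m[:,:195]=0;m[:,270:]=0;m[:240]=0;m[310:]=0
c,_=cv2.findContours(m.astype(np.uint8),0,1);c=max(c,key=cv2.contourArea)[:,0]
(u,v),ax,an=cv2.fitEllipse(c);print(u,v,ax)
for z in(.082,.086):print(w(d,u,v,z).round(4))
print([np.hypot(*(w(d,*p,.086)-w(d,u,v,.086))[:2]).round(4) for p in c[::6]])
cv2.imwrite('pics/c3.png',cv2.resize(d['image'][165:300,380:540,::-1],None,fx=4.4,fy=4.4,interpolation=cv2.INTER_CUBIC))
E
```

```text
232.2328643798828 278.93951416015625 (42.72089767456055, 48.44580078125)
[ 0.4448 -0.2414  0.082 ]
[ 0.4431 -0.2399  0.086 ]
[np.float64(0.0259), np.float64(0.0248), np.float64(0.0256), np.float64(0.026), np.float64(0.026), np.float64(0.0261), np.float64(0.0262), np.float64(0.0264), np.float64(0.0257), np.float64(0.0267), np.float64(0.0262), np.float64(0.0262), np.float64(0.0266), np.float64(0.0267), np.float64(0.0259), np.float64(0.0263), np.float64(0.0257), np.float64(0.0261), np.float64(0.0249), np.float64(0.0257), np.float64(0.025), np.float64(0.0248)]
```

View pics/c3.png

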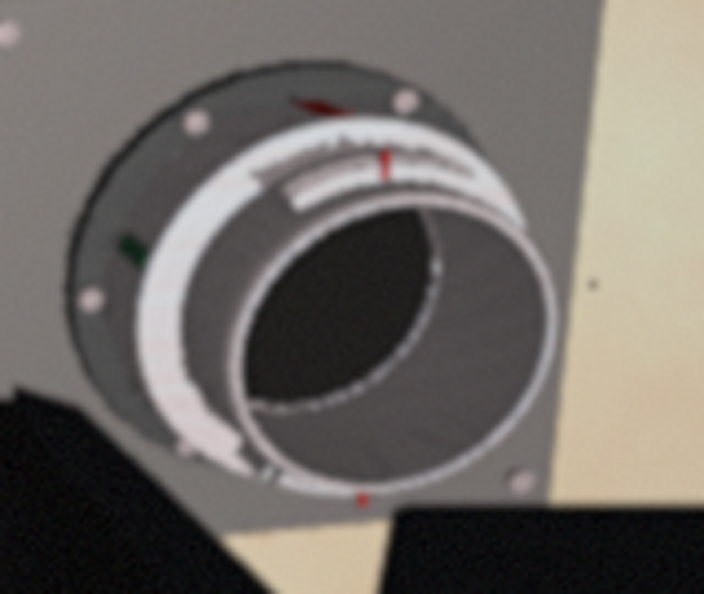

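```bash
python3 - <<'E'
from h import *
d=load('wrist'); f=lambda u,v:(380+u/4.4-.4,165+v/4.4-.4)
P=[(d,*f(*p),.1,.0375) for p in((229,370),(400,191),(556,320),(365,495),(500,222),(262,455),(480,465))]+[(d,*f(*p),.074,.0475) for p in((137,330),(345,115),(230,160),(440,142))]
c,e=circ(P);print(c.round(4),(e*1e3).round(1))
c2,e=circ(P[:7]);print(c2.round(4),(e*1e3).round(1))
for u,v,z,rr in((385,165,.0915,.043),(362,500,.0915,.043)):
  m=w(d,*f(u,v),z)[:2]-c;print(np.hypot(*m),np.degrees(np.arctan2(m[1],m[0])))
s=r.get_state();R=Ro.from_quat(s['eef_rot']).as_matrix();print(R.T@(np.array([.444,-.2405,.061])-s['tool_pos']))
E
```

```text
[ 0.5014 -0.0031] [-1.1  0.4 -0.9 -0.9 -1.7 -0.9  1.1 -0.5  1.2  0.6 -1.4]
[ 0.5016 -0.0029] [-0.9  0.5 -1.1 -1.  -1.7 -0.9  0.8]
0.04133270537194112 160.35493823368367
0.042854075664441 -17.927608321608993
[-0.04895459  0.09648927  0.20064519]
```

```bash
python3 -m pendant '[[[0,0,0],[-0.049,0.0965,0.06],1],[[0,0,0],[-0.049,0.0965,0.06],1],[[0,0,0],[-0.049,0.0965,0.06],1],[[0,0,0],[-0.049,0.0965,0.1],1],[[0,0,0],[-0.049,0.0965,0.14],1],[[0,0,0],[-0.049,0.0965,0.17],1],[[0,0,0],[-0.049,0.0965,0.19],1],[[0,0,0],[-0.049,0.0965,0.2],1],[[0,0,0],[-0.049,0.0965,0.2],1],[[0,0,0],[-0.049,0.0965,0.2],1]]' && python3 -m pendant '[[[0,0,0],[0,0,0],0.5],[[0,0,0],[0,0,0],0.4],[[0,0,0],[0,0,0],0.4],[[0,0,0],[0,0,0],0.4],[[0,0,0],[0,0,0],0.4],[[0,0,0],[0,0,0],0.4],[[0,0,0],[0,0,0],0.4]]' 25
python3 - <<'E'
from h import *
s=r.get_state();R=Ro.from_quat(s['eef_rot']).as_matrix();print(s['tool_pos'],s['opening'],s['opening']*88,R.T@(np.array([.5015,-.0025,.13])-s['tool_pos']))
E
```

```text
clock: 3.05
tool_pos: [0.4441, -0.242, 0.0623]
eef_rot: [0.843, 0.538, 0.0, 0.0]
contact_force: [0.7, 0.6, 0.3]
opening: 0.997
clock: 3.75
tool_pos: [0.4443, -0.2415, 0.0619]
eef_rot: [0.843, 0.538, 0.001, 0.0]
contact_force: [1.5, 4.0, 6.6]
opening: 0.641
[ 0.44428022 -0.24149598  0.06192362] 0.6410553492320665 56.41287073242185 [ 0.24098405 -0.04862567 -0.06774811]
```

```bash
python3 -m pendant '[[[0,0,0],[0,0,-0.03],0.4],[[0,0,0],[0,0,-0.07],0.4],[[0,0,0],[0,0,-0.12],0.4],[[0,0,0],[0.05,-0.0097,-0.13],0.4],[[0,0,0],[0.1,-0.0195,-0.13],0.4],[[0,0,0],[0.15,-0.03,-0.13],0.4],[[0,0,0],[0.2,-0.04,-0.13],0.4],[[0,0,0],[0.225,-0.045,-0.13],0.4],[[0,0,0],[0.241,-0.0486,-0.13],0.4],[[0,0,0],[0.241,-0.0486,-0.13],0.4]]'
python3 -m pendant '[[[0,0,0],[0,0,0],0.4],[[0,0,0],[0,0,0],0.4],[[0,0,0],[0,0,0],0.4]]'
python3 - <<'E'
from h import *
d=snap('wrist');d2=snap('top')
s=r.get_state();R=Ro.from_quat(s['eef_rot']).as_matrix();print(s['tool_pos'],s['opening'],s['contact_force'],R.T@(np.array([.5015,-.0025,.12])-s['tool_pos']))
p=px(d2,[.5,0,.15]).astype(int);q=d2['image'][p[1]-70:p[1]+70,p[0]-65:p[0]+65,::-1]
A=cv2.resize(d['image'][150:420,100:460,::-1],None,fx=1.25,fy=1.25);B=cv2.resize(q,None,fx=2.4,fy=2.4)
h=max(A.shape[0],B.shape[0]);z=np.zeros((h,A.shape[1]+B.shape[1],3),np.uint8);z[:A.shape[0],:A.shape[1]]=A;z[:B.shape[0],A.shape[1]:]=B
cv2.imwrite('pics/c4.png',z)
E
```

```text
clock: 4.75
tool_pos: [0.5009, -0.0006, 0.1909]
eef_rot: [0.842, 0.54, -0.0, -0.001]
contact_force: [-0.9, -0.7, -3.8]
opening: 0.641
clock: 5.05
tool_pos: [0.5005, -0.0054, 0.1914]
eef_rot: [0.844, 0.536, -0.001, 0.0]
contact_force: [0.1, 0.6, -3.6]
opening: 0.643
[ 0.50071966 -0.0047556   0.1914798 ] 0.6430564886327379 [-1.24388134 -0.57096238 -2.94423554] [ 0.00240917 -0.00024324  0.07147864]
```

View pics/c4.png

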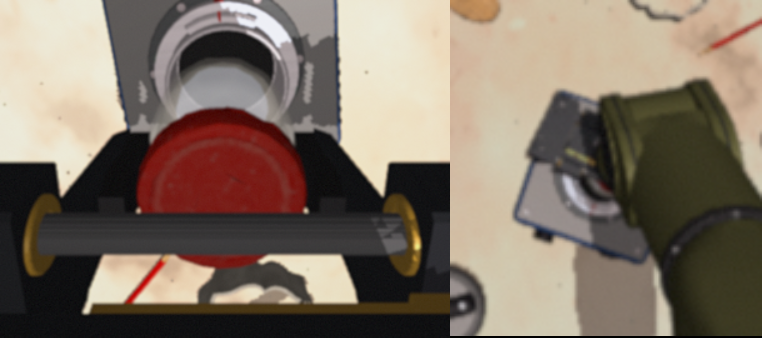

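The wrist view shows the jar upright in the jaws, lid centred at crop (222,188) and the cup axis at column ~224. They line up.

```bash
python3 -m pendant '[[[0,0,0],[0.0015,0,0.005],0.4],[[0,0,0],[0.0015,0,0.015],0.4],[[0,0,0],[0.0015,0,0.025],0.4],[[0,0,0],[0.0015,0,0.035],0.4],[[0,0,0],[0.0015,0,0.045],0.4],[[0,0,0],[0.0015,0,0.055],0.4],[[0,0,0],[0.0015,0,0.062],0.4],[[0,0,0],[0.0015,0,0.065],0.4],[[0,0,0],[0.0015,0,0.067],0.4],[[0,0,0],[0.0015,0,0.067],0.4]]'; python3 -m pendant '[[[0,0,0],[0,0,0.0],0.4],[[0,0,0],[0,0,0],0.4]]'
```

```text
clock: 6.15
tool_pos: [0.5017, -0.0021, 0.1245]
eef_rot: [0.843, 0.538, 0.0, 0.0]
contact_force: [-0.2, 0.3, -3.7]
opening: 0.647
clock: 6.35
tool_pos: [0.5019, -0.0021, 0.1248]
eef_rot: [0.843, 0.538, 0.0, 0.0]
contact_force: [0.5, 0.4, -3.9]
opening: 0.639
```

No contact, and the jar is 4–5 mm above the floor. I'll lower it slowly.

```bash
python3 -m pendant '[[[0,0,0],[0,0,0.001],0.4],[[0,0,0],[0,0,0.002],0.4],[[0,0,0],[0,0,0.003],0.4],[[0,0,0],[0,0,0.0035],0.4],[[0,0,0],[0,0,0.004],0.4],[[0,0,0],[0,0,0.004],0.4]]'; python3 -m pendant '[[[0,0,0],[0,0,0.0005],0.4],[[0,0,0],[0,0,0.001],0.4],[[0,0,0],[0,0,0.001],0.4]]'
```

```text
clock: 6.95
tool_pos: [0.5016, -0.0021, 0.1204]
eef_rot: [0.843, 0.538, -0.0, -0.0]
contact_force: [-0.4, -0.3, -4.4]
opening: 0.642
clock: 7.25
tool_pos: [0.5016, -0.0021, 0.1199]
eef_rot: [0.843, 0.538, 0.0, 0.0]
contact_force: [-1.8, 1.0, 3.7]
opening: 0.639
```

```bash
python3 -m pendant '[[[0,0,0],[0,0,0],0.75],[[0,0,0],[0,0,0],0.8],[[0,0,0],[0,0,0],0.9],[[0,0,0],[0,0,0],1],[[0,0,0],[0,0,-0.02],1],[[0,0,0],[0,0,-0.05],1],[[0,0,0],[0,0,-0.1],1],[[0,0,0],[0,0,-0.14],1],[[0,0,0],[0,0,-0.14],1],[[0,0,0],[0,0,-0.14],1]]'
python3 - <<'E'
from h import *
s=r.get_state();R=Ro.from_quat(s['eef_rot']).as_matrix();print(s['tool_pos'],R.T@(np.array([.38,.25,.30])-s['tool_pos']))
E
```

```text
clock: 8.25
tool_pos: [0.5019, -0.0022, 0.2601]
eef_rot: [0.843, 0.537, 0.001, 0.0]
contact_force: [0.0, -0.3, -0.6]
opening: 1.001
[ 0.50189867 -0.0021946   0.26010782] [ 0.17716813 -0.21692465 -0.04009909]
```

```bash
python3 -m pendant '[[[0,0,0.1],[0.042,-0.027,-0.05],1],[[0,0,0.22],[0.082,-0.054,-0.05],1],[[0,0,0.35],[0.122,-0.08,-0.05],1],[[0,0,0.5],[0.162,-0.107,-0.05],1],[[0,0,0.64],[0.202,-0.133,-0.05],1],[[0,0,0.78],[0.242,-0.159,-0.05],1],[[0,0,0.9],[0.282,-0.185,-0.05],1],[[0,0,0.951],[0.312,-0.205,-0.05],1],[[0,0,0.951],[0.312,-0.205,-0.05],1],[[0,0,0.951],[0.312,-0.205,-0.05],1]]'
python3 -m pendant '[[[0,0,0],[0,0,0],1],[[0,0,0],[0,0,0],1],[[0,0,0],[0,0,0],1]]'
python3 - <<'E'
from h import *
d=snap('wrist','w5.png');b=snap('top')
p=px(d,[.461,.298,.118]);print(p,r.get_state()['q'])
q=px(b,[.5,0,.14]).astype(int)
u0,v0=max(int(p[0])-80,0),max(int(p[1])-70,0);print(u0,v0)
A=cv2.resize(d['image'][v0:v0+140,u0:u0+160,::-1],None,fx=3,fy=3,interpolation=2)
B=cv2.resize(b['image'][q[1]-35:q[1]+35,q[0]-35:q[0]+35,::-1],(300,300),interpolation=2)
z=np.zeros((420,780,3),np.uint8);z[:A.shape[0],:A.shape[1]]=A;z[:300,480:]=B;cv2.imwrite('pics/c5.png',z)
E
```

```text
clock: 9.25
tool_pos: [0.4463, 0.3673, 0.3073]
eef_rot: [0.996, 0.093, -0.001, 0.002]
contact_force: [0.3, 0.1, 1.2]
opening: 0.998
clock: 9.55
tool_pos: [0.4481, 0.3658, 0.3095]
eef_rot: [0.996, 0.091, -0.0, 0.0]
contact_force: [-0.1, -0.7, 0.2]
opening: 1.0
[277.92973547 250.08921291] [-0.8672264   0.55769362  0.17189276  1.64023423 -0.11120749  0.95310636
 -0.47384188]
197 180
```

View pics/c5.png

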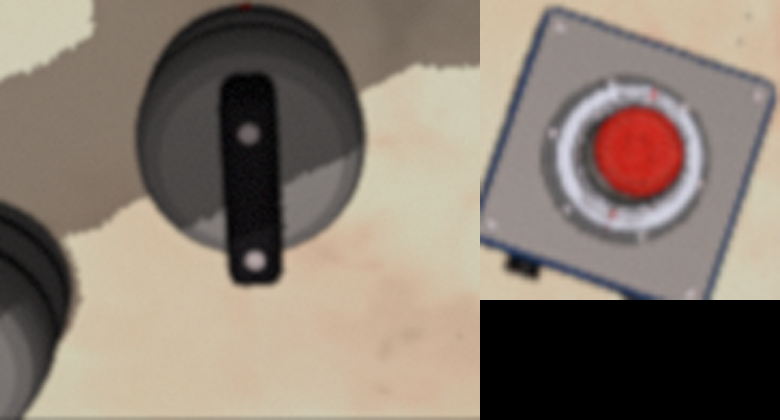

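```bash
python3 - <<'E'
from h import *
d=load('wrist'); f=lambda u,v:(197+u/3-.33,180+v/3-.33)
g=lambda u,v:w(d,*f(u,v),.118)[:2]
for a,b in(((248,133),(255,260)),((248,74),(256,284)),((221,82),(230,280)),((275,80),(282,278))):
  A,B=g(*a),g(*b);e=A-B;print(((A+B)/2).round(4),np.hypot(*e).round(4),np.degrees(np.arctan2(e[1],e[0])).round(2))
s=r.get_state();R=Ro.from_quat(s['eef_rot']).as_matrix();print(s['tool_pos'],np.degrees(np.arctan2(R[1,0],R[0,0])))
m=(g(221,82)+g(230,280)+g(275,80)+g(282,278))/4
print(m, R.T@(np.array([*m,.095])-s['tool_pos']))
E
```

```text
[0.4628 0.3038] 0.0504 103.56
[0.4619 0.3097] 0.0823 102.68
[0.4525 0.3073] 0.0777 102.61
[0.4714 0.3116] 0.0776 102.99
[0.4478779  0.36636919 0.30965599] 10.460158200886392
[0.46196507 0.30947968] [0.00349472 0.05850648 0.21465516]
```

```bash
python3 - <<'E'
from h import *
d=load('wrist'); f=lambda u,v:(197+u/3-.33,180+v/3-.33)
D=np.array([np.cos(np.radians(103)),np.sin(np.radians(103))])
for z in(0,.005,.01): print(z,w(d,*f(245,6),z)[:2]-.049*D)
print('far',w(d,*f(256,285),.118)[:2]+.039*D)
# silhouette: project hood model for candidate centres
for cy in(.300,.304,.308):
  c=np.array([.4625,cy]);t=np.linspace(0,2*np.pi,73)
  P=np.array([px(d,[c[0]+.049*np.cos(a),c[1]+.049*np.sin(a),z]) for z in(0,.07,.08) for a in t]);P=(P-[197,180]+.33)*3
  bar=[((px(d,[*(c+s*D*.039),.118])-[197,180]+.33)*3).round(0) for s in(1,-1)]
  scr=[((px(d,[*(c+s*D*.025),.118])-[197,180]+.33)*3).round(0) for s in(1,-1)]
  print(cy,P.min(0).round(0),P.max(0).round(0),bar,scr)
E
```

```text
0 [0.46321583 0.3017422 ]
0.005 [0.46301306 0.30276482]
0.01 [0.4628103  0.30378745]
far [0.46226464 0.3071464 ]
0.3 [127.   9.] [369. 278.] [array([244., 106.]), array([253., 302.])] [array([246., 143.]), array([252., 268.])]
0.304 [129.   1.] [371. 270.] [array([246.,  95.]), array([255., 292.])] [array([248., 133.]), array([254., 259.])]
0.308 [130.  -7.] [374. 261.] [array([248.,  85.]), array([257., 283.])] [array([250., 122.]), array([256., 249.])]
```

```bash
python3 -m pendant '[[[0,0,-0.044],[0.0032,0.03,0.03],1],[[0,0,-0.044],[0.0032,0.064,0.06],1],[[0,0,-0.044],[0.0032,0.064,0.1],1],[[0,0,-0.044],[0.0032,0.064,0.14],1],[[0,0,-0.044],[0.0032,0.064,0.175],0.7],[[0,0,-0.044],[0.0032,0.064,0.2],0.7],[[0,0,-0.044],[0.0032,0.064,0.21],0.7],[[0,0,-0.044],[0.0032,0.064,0.214],0.7],[[0,0,-0.044],[0.0032,0.064,0.214],0.7],[[0,0,-0.044],[0.0032,0.064,0.214],0.7]]' && python3 -m pendant '[[[0,0,0],[0,0,0],0.3],[[0,0,0],[0,0,0],0.1],[[0,0,0],[0,0,0],0.1],[[0,0,0],[0,0,0],0.1],[[0,0,0],[0,0,0],0.1],[[0,0,0],[0,0,0],0.1],[[0,0,0],[0,0,0],0.1],[[0,0,0],[0,0,0],0.1]]' 40
```

```text
clock: 10.65
tool_pos: [0.4632, 0.3054, 0.0968]
eef_rot: [0.994, 0.114, 0.001, -0.001]
contact_force: [0.1, 0.7, 0.6]
opening: 0.698
clock: 11.45
tool_pos: [0.4626, 0.305, 0.0955]
eef_rot: [0.994, 0.114, 0.0, -0.0]
contact_force: [-0.4, 0.1, -0.1]
opening: 0.245
```

```bash
python3 -m pendant '[[[0,0,0],[0,0,-0.02],0.1],[[0,0,0],[0,0,-0.055],0.1],[[0,0,0],[0,0,-0.1],0.1],[[0,0,0],[0,0,-0.14],0.1],[[0,0,0],[0,0,-0.17],0.1],[[0,0,0],[0,0,-0.18],0.1]]' && python3 -m pendant '[[[0,0,0.07],[-0.002,0.02,0],0.1],[[0,0,0.17],[-0.005,0.05,0],0.1],[[0,0,0.28],[-0.009,0.09,0],0.1],[[0,0,0.4],[-0.013,0.13,0],0.1],[[0,0,0.52],[-0.0175,0.17,0],0.1],[[0,0,0.64],[-0.022,0.21,0],0.1],[[0,0,0.75],[-0.026,0.25,0],0.1],[[0,0,0.84],[-0.029,0.285,0],0.1],[[0,0,0.89],[-0.031,0.302,0],0.1],[[0,0,0.9],[-0.032,0.3083,0],0.1]]' && python3 -m pendant '[[[0,0,0],[0,0,0],0.1],[[0,0,0],[0,0,0],0.1],[[0,0,0],[0,0,0],0.1],[[0,0,0],[0,0,0],0.1]]'
python3 - <<'E'
from h import *
s=r.get_state();R=Ro.from_quat(s['eef_rot']).as_matrix();print(s['tool_pos'],s['opening'],s['contact_force'],s['q'],np.degrees(np.arctan2(R[1,0],R[0,0])),R[:,2])
d=snap('wrist','w6.png');b=snap('scene','s6.png')
p=px(b,s['tool_pos']).astype(int)
A=cv2.resize(d['image'][:,:,::-1],(480,360));B=cv2.resize(b['image'][p[1]-40:p[1]+100,p[0]-60:p[0]+60,::-1],(309,360),interpolation=2)
cv2.imwrite('pics/c6.png',np.hstack([A,B]))
E
```

```text
clock: 12.05
tool_pos: [0.4632, 0.3054, 0.2782]
eef_rot: [0.994, 0.114, 0.002, -0.001]
contact_force: [0.5, 1.0, -3.0]
opening: 0.249
clock: 13.05
tool_pos: [0.4995, -0.0053, 0.2741]
eef_rot: [0.943, -0.333, -0.001, 0.001]
contact_force: [0.5, -0.2, -2.9]
opening: 0.246
clock: 13.45
tool_pos: [0.5008, -0.0012, 0.2754]
eef_rot: [0.945, -0.328, -0.0, -0.0]
contact_force: [0.4, -0.4, -2.7]
opening: 0.245
[ 0.50075939 -0.00123419  0.27540362] 0.24490832192698328 [ 0.36558842 -0.43432662 -2.67600917] [-0.33759491  0.51404226  0.38966613  1.91546601 -0.27446137  0.76398324
 -0.46287378] -38.349068922117425 [-1.78326012e-04  7.25009622e-04 -9.99999721e-01]
```

View pics/c6.png

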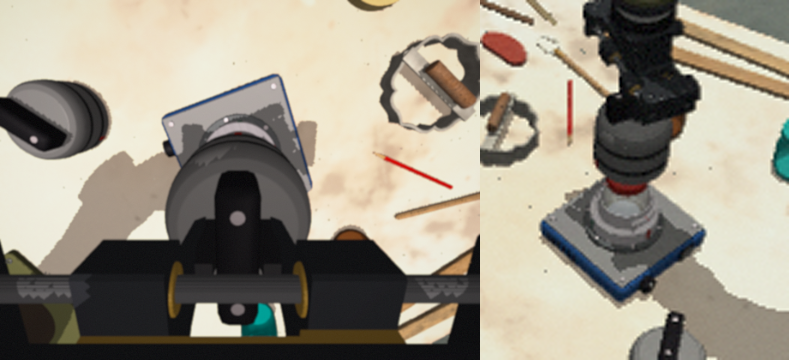

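Wrist view: the hood hangs level, bar screws at (237,218) and (236,309) in the 480-wide picture. The scene view shows it over the jar. Next I'll measure the hood's centre in the tool frame.

```bash
python3 - <<'E'
from h import *
d=load('wrist');s=r.get_state();R=Ro.from_quat(s['eef_rot']).as_matrix();k=560/480
i=d['image'].astype(int)
# refine screws: bright blob centroid around guesses
P=[]
for u,v in((237*k,218*k),(236*k,309*k)):
  u,v=int(u),int(v);g=i[v-8:v+9,u-8:u+9].sum(2);m=g>g.min()+.5*(g.max()-g.min())
  y,x=np.nonzero(m);c=(u-8+x.mean(),v-8+y.mean());print((u,v),c,m.sum());P.append(c)
z=s['tool_pos'][2]+.0225
W=[w(d,*p,z) for p in P];print([(R.T@(q-s['tool_pos'])).round(4) for q in W],np.linalg.norm(W[0]-W[1]))
m=(W[0]+W[1])/2;print(m,R.T@(m-s['tool_pos']));e=W[0]-W[1];print(np.degrees(np.arctan2(e[1],e[0])))
print(R.T@(np.array([.5015,-.0025,0])-m))
E
```

```text
(276, 254) (np.float64(276.5652173913044), np.float64(254.25652173913045)) 230
(275, 360) (np.float64(276.58045977011494), np.float64(360.5919540229885)) 174
[array([-0.0012, -0.0238, -0.0225]), array([-0.0011,  0.0266, -0.0225])] 0.050362784285487155
[ 0.49905184 -0.00219494  0.29800449] [-0.00115192  0.00140063 -0.02250023]
51.68299382021112
[ 0.00217175 -0.00118126  0.29800444]
```

```bash
python3 -m pendant '[[[0,0,0],[0.0013,-0.0011,0.005],0.1],[[0,0,0],[0.0013,-0.0011,0.015],0.1],[[0,0,0],[0.0013,-0.0011,0.027],0.1],[[0,0,0],[0.0013,-0.0011,0.039],0.1],[[0,0,0],[0.0013,-0.0011,0.051],0.1],[[0,0,0],[0.0013,-0.0011,0.062],0.1],[[0,0,0],[0.0013,-0.0011,0.072],0.1],[[0,0,0],[0.0013,-0.0011,0.079],0.1],[[0,0,0],[0.0013,-0.0011,0.082],0.1],[[0,0,0],[0.0013,-0.0011,0.082],0.1]]' && python3 -m pendant '[[[0,0,0],[0,0,0.002],0.1],[[0,0,0],[0,0,0.004],0.1],[[0,0,0],[0,0,0.006],0.1],[[0,0,0],[0,0,0.008],0.1],[[0,0,0],[0,0,0.01],0.1],[[0,0,0],[0,0,0.01],0.1]]'
```

```text
clock: 14.55
tool_pos: [0.5024, -0.0026, 0.1932]
eef_rot: [0.944, -0.33, -0.0, 0.0]
contact_force: [-1.0, -0.0, -1.2]
opening: 0.245
clock: 15.15
tool_pos: [0.5024, -0.0025, 0.1832]
eef_rot: [0.944, -0.33, -0.0, 0.0]
contact_force: [0.6, 0.4, -1.4]
opening: 0.248
```

```bash
python3 -m pendant '[[[0,0,0],[0,0,0.002],0.1],[[0,0,0],[0,0,0.004],0.1],[[0,0,0],[0,0,0.006],0.1],[[0,0,0],[0,0,0.008],0.1],[[0,0,0],[0,0,0.01],0.1],[[0,0,0],[0,0,0.01],0.1]]' && python3 -m pendant '[[[0,0,0],[0,0,0.001],0.1],[[0,0,0],[0,0,0.002],0.1],[[0,0,0],[0,0,0.003],0.1],[[0,0,0],[0,0,0.0035],0.1],[[0,0,0],[0,0,0.0035],0.1],[[0,0,0],[0,0,0.0035],0.1]]'
```

```text
clock: 15.75
tool_pos: [0.5024, -0.0026, 0.1732]
eef_rot: [0.944, -0.33, -0.0, 0.0]
contact_force: [0.2, -0.6, -2.4]
opening: 0.245
clock: 16.35
tool_pos: [0.5025, -0.0026, 0.17]
eef_rot: [0.944, -0.33, -0.0, -0.0]
contact_force: [0.3, 0.4, -3.4]
opening: 0.245
```

```bash
python3 -m pendant '[[[0,0,0],[0,0,0.0005],0.1],[[0,0,0],[0,0,0.001],0.1],[[0,0,0],[0,0,0.001],0.1]]' && python3 -m pendant '[[[0,0,0],[0,0,0.0005],0.1],[[0,0,0],[0,0,0.0005],0.1]]'
```

```text
clock: 16.65
tool_pos: [0.5028, -0.0027, 0.1694]
eef_rot: [0.944, -0.33, 0.0, -0.0]
contact_force: [0.3, -1.0, 2.1]
opening: 0.245
clock: 16.85
tool_pos: [0.5028, -0.0028, 0.1694]
eef_rot: [0.944, -0.33, 0.0, -0.0]
contact_force: [-1.5, -0.0, 8.7]
opening: 0.246
```

```bash
python3 -m pendant '[[[0,0,0.05],[0,0,-0.0005],0.1],[[0,0,0.15],[0.0001,0.0,-0.0005],0.1],[[0,0,0.26],[0.0003,0.0,-0.0005],0.1],[[0,0,0.37],[0.0004,0.0001,-0.0005],0.1],[[0,0,0.48],[0.0005,0.0001,-0.0005],0.1],[[0,0,0.59],[0.0006,0.0002,-0.0005],0.1],[[0,0,0.7],[0.0008,0.0003,-0.0005],0.1],[[0,0,0.81],[0.0009,0.0004,-0.0005],0.1],[[0,0,0.88],[0.0009,0.0004,-0.0005],0.1],[[0,0,0.88],[0.0009,0.0004,-0.0005],0.1]]'
python3 - <<'E'
from h import *
s=r.get_state();R=Ro.from_quat(s['eef_rot']).as_matrix();print(s['contact_force'],s['moment'],np.degrees(np.arctan2(R[1,0],R[0,0])),s['q'][6])
E
```

```text
clock: 17.85
tool_pos: [0.5034, -0.0033, 0.1694]
eef_rot: [0.713, -0.701, 0.0, -0.0]
contact_force: [-0.4, 0.5, 4.4]
opening: 0.242
[-0.42281184  0.47824564  4.35331772] [ 0.20900546  0.3571028  -0.09167923] -88.97751169727736 -0.9530325063107722
```

```bash
python3 -m pendant '[[[0,0,0.06],[0,0,0],0.1],[[0,0,0.12],[0,0,0],0.1],[[0,0,0.18],[0.0001,0,0],0.1],[[0,0,0.24],[0.0002,0.0002,0],0.1],[[0,0,0.29],[0.0002,0.0003,0],0.1],[[0,0,0.31],[0.0002,0.0003,0],0.1],[[0,0,0.31],[0.0002,0.0003,0],0.1]]'
cat > st.py <<'E'
from h import *
s=r.get_state();R=Ro.from_quat(s['eef_rot']).as_matrix();print(s['contact_force'].round(1),s['moment'].round(2),np.degrees(np.arctan2(R[1,0],R[0,0])).round(2))
E
python3 st.py; python3 -m pendant '[[[0,0,0.02],[0,0,0],0.1],[[0,0,0.04],[0,0,0],0.1],[[0,0,0.05],[0,0,0],0.1],[[0,0,0.05],[0,0,0],0.1]]'; python3 st.py
```

```text
clock: 18.55
tool_pos: [0.5032, -0.0036, 0.1694]
eef_rot: [-0.597, 0.802, -0.0, 0.001]
contact_force: [-0.5, 1.0, 4.9]
opening: 0.247
[-0.5  1.   4.9] [0.22 0.19 0.07] -106.63
clock: 18.95
tool_pos: [0.5033, -0.0036, 0.1694]
eef_rot: [-0.577, 0.816, -0.0, 0.001]
contact_force: [0.3, 1.1, 6.3]
opening: 0.248
[0.3 1.1 6.3] [0.25 0.16 0.38] -109.46
```

```bash
python3 -m pendant '[[[0,0,0.02],[0,0,0],0.1],[[0,0,0.03],[0,0,0],0.1],[[0,0,0.03],[0,0,0],0.1]]'; python3 st.py;  python3 -m pendant '[[[0,0,0.02],[0,0,0],0.1],[[0,0,0.03],[0,0,0],0.1],[[0,0,0.03],[0,0,0],0.1]]'; python3 st.py
```

```text
clock: 19.25
tool_pos: [0.5033, -0.0035, 0.1694]
eef_rot: [-0.566, 0.824, -0.0, 0.0]
contact_force: [-0.4, -0.3, 5.5]
opening: 0.248
[-0.4 -0.3  5.5] [0.13 0.12 1.04] -111.01
clock: 19.55
tool_pos: [0.5035, -0.0036, 0.1694]
eef_rot: [-0.554, 0.832, -0.001, 0.0]
contact_force: [0.1, -0.4, 5.4]
opening: 0.248
[ 0.1 -0.4  5.4] [0.01 0.12 1.32] -112.66
```

```bash
python3 -m pendant '[[[0,0,-0.015],[0,0,-0.0003],0.3],[[0,0,-0.015],[0,0,-0.0003],0.5],[[0,0,-0.015],[0,0,-0.0003],0.6],[[0,0,-0.015],[0,0,-0.0003],0.7],[[0,0,-0.015],[0,0,-0.02],0.7],[[0,0,-0.015],[0,0,-0.06],0.7],[[0,0,-0.015],[0,0,-0.11],0.7],[[0,0,-0.015],[0,-0.05,-0.14],0.7],[[0,0,-0.015],[0,-0.1,-0.15],0.7],[[0,0,-0.015],[0,-0.12,-0.15],0.7]]'; python3 -m pendant '[[[0,0,0],[0,0,0],0.7],[[0,0,0],[0,0,0],0.7],[[0,0,0],[0,0,0],0.7]]'
python3 - <<'E'
from h import *
d=snap('wrist','w7.png');b=snap('scene');p=px(b,[.5,0,.12]).astype(int)
q=px(d,[.502,-.002,.1]).astype(int);print(q)
u0,v0=max(q[0]-100,0),max(q[1]-90,0);print(u0,v0)
A=cv2.resize(d['image'][v0:v0+180,u0:u0+200,::-1],None,fx=2.4,fy=2.4,interpolation=2)
B=cv2.resize(b['image'][p[1]-50:p[1]+60,p[0]-40:p[0]+40,::-1],(314,432),interpolation=2)
z=np.zeros((432,800,3),np.uint8);z[:A.shape[0],:A.shape[1]]=A;z[:,486:]=B;cv2.imwrite('pics/c7.png',z)
E
```

```text
clock: 20.55
tool_pos: [0.6163, -0.0519, 0.3212]
eef_rot: [-0.558, 0.83, -0.002, 0.002]
contact_force: [0.1, -0.7, 0.1]
opening: 0.698
clock: 20.85
tool_pos: [0.6119, -0.05, 0.3184]
eef_rot: [-0.558, 0.83, 0.001, -0.001]
contact_force: [0.8, -0.0, -0.3]
opening: 0.697
[274 278]
174 188
```

View pics/c7.png

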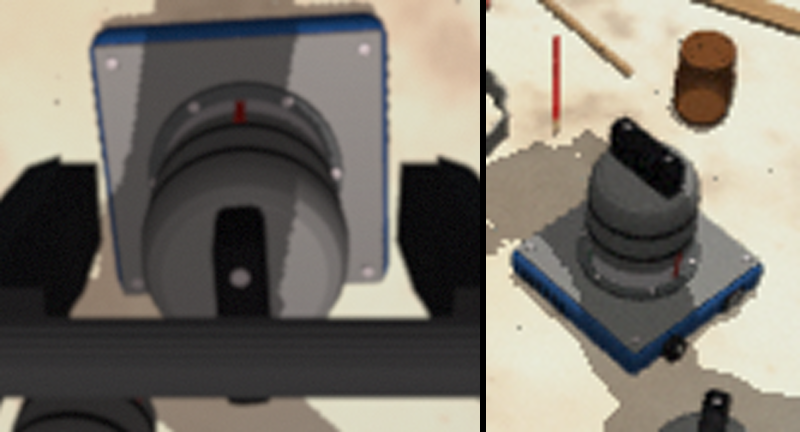

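```bash
python3 - <<'E'
from h import *
d=load('wrist');f=lambda u,v:(174+u/2.4-.3,188+v/2.4-.3)
an=lambda a,b,z:np.degrees(np.arctan2(*(w(d,*f(*b),z)-w(d,*f(*a),z))[1::-1])).round(1)
print('bar L,R',an((217,222),(213,318),.192),an((264,222),(269,318),.192))
for z in(.04,.055):print('housing',an((97,50),(122,270),z),an((385,40),(387,270),z),an((93,45),(385,33),z)-90)
c=np.array([.5025,-.0025])
for n,p,z,rr in(('red mark/line hi',(240,119),.079,.049),('lo',(240,104),.06,.0475),('screw',(240,278),.192,.025)):
  m=c-w(d,*f(*p),z)[:2];print(n,np.hypot(*m).round(4),np.degrees(np.arctan2(m[1],m[0])).round(1))
E
```

```text
bar L,R 155.1 160.9
housing 160.8 161.4 -199.7
housing 160.8 161.4 -199.7
red mark/line hi 0.0451 159.9
lo 0.0463 160.1
screw 0.0235 159.3
```

```bash
python3 - <<'E'
from h import *
d=load('wrist');i=d['image'].astype(int);m=(i[...,0]>70)&(i[...,0]>2*i[...,1])
for v in range(224,246):
  x=np.nonzero(m[v,255:295])[0]
  if len(x):print(v,255+x.min(),255+x.max(),i[v,255+int(x.mean())])
cv2.imwrite('pics/c8.png',cv2.resize(d['image'][215:265,245:305,::-1],None,fx=10,fy=10,interpolation=2))
E
```

```text
231 272 275 [69 16 13]
232 272 272 [73 36 35]
233 272 272 [71 32 31]
236 273 273 [71  6  5]
237 272 273 [74 19 15]
```

View pics/c8.png

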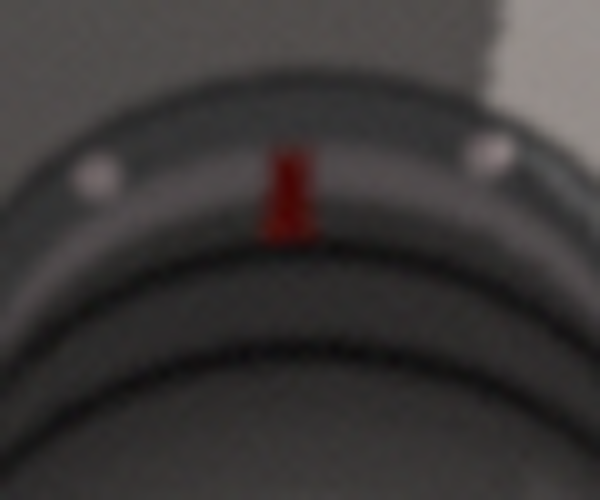

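The hood's red line (290,225) sits directly on the cup's red mark (290,165). The hood is seated and at its stop, and the arm is clear, so I'm handing in.

```bash
python3 -c "
from plant import r
print(r.finish_job())"
```

```text
the job is handed in; nothing more can be done
None
```

The mixer is ready and the job was handed in at about 21 s on the robot's clock. The red-lidded jar stands upright in the cup. The left-hand hood is over it, twisted clockwise to its stop, and released with the arm clear.

- **Jar:** it touched the cup floor at the expected height (TCP 0.120 m). A top view after release showed the lid in the cup's mouth.
- **Hood height:** it passed the neck's lugs without catching and came to rest on the shoulder at TCP 0.1694 m (expected 0.1695). It stayed at that height through the whole twist.
- **Hood twist:** turning moment rose from about 0 to 1.3 N m near the expected closed angle, so I took that as the stop. In the last close-up the hood's red line lies on the cup's red mark.
- **Disagreement:** I measured the bar's edges at 155° and 161°, where the housing reads about 161° and the marks about 160°. I put this down to the bar's sides showing in perspective.
- **Other objects:** I saw no contact with anything else on the table, but I did not measure their positions again at the end.

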